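# Load the spool winder and hold its run key at half travel

## Task

Fit the empty square-flanged spool upright over the winder's square spindle, right down onto its seat, and let go of it. Only then press the sprung run plunger halfway down (12 mm, give or take 3), so that the pale ring round it is level with its collar, and finish the program while still holding it there. Leave everything else on the table where it is.

Things in the scene. Friction and masses are not known exactly. Their poses are not given: they have to be found in the camera images.
- spool: pale wooden empty spool, 56 mm tall, standing upright on the table: two square flanges 48 x 48 mm (the lower 8 mm thick, the upper 10 mm) on a square core 30 mm wide; a 16.5 mm square bore runs right through along z, its sides parallel to the flange sides. Origin: centre of the underside; z up, x and y parallel to the flange sides. It weighs about 70 g. The only square-flanged spool.
- winder: winder: grey box 110 x 110 mm, its top 50 mm above the table, fixed in place, with the round black seat and upright square spindle in the middle of its top, and a thin thread-guide pin (77 mm above the table) near one corner, 46 mm from the centre along both +x and +y. Origin: centre of its underside, on the spindle's axis; x and y parallel to the box's sides and to the spindle's flats.
- spindle_seat (a point): centre of the top of the seat (round black disc 48 mm across, 56 mm above the table) where the spool's underside must rest. The square steel spindle, 14 mm wide, rises from here 40 mm along z (tip 96 mm above the table; its last 4 mm taper to 8 mm); its flats are parallel to this point's x and y. The spool fits in any of the four quarter turns.
- run_key: run key: grey box 90 x 90 x 46 mm, fixed in place, with an aluminium collar on top (its top 52 mm above the table) and the black round plunger in the middle. Origin: centre of its underside, on the plunger's axis, which is vertical.
- plunger (a joint): how far the plunger is pressed down, in m: 0 at rest, 0.024 at its bottom stop; wanted 0.012. Its spring pushes back with 3 N at first touch, rising by 0.4 N per mm (about 8 N at 12 mm, 12.6 N at the stop); it springs back when let go.
- plunger_top (a point): centre of the plunger's flat top (40 mm across); at rest 82 mm above the table, 30 mm above the collar; it goes down with the plunger. The pale ring round the plunger is 18 mm below the top.
- round_spool_a: bystander: wooden spool with ROUND flanges (48 mm across) and a small round bore, 56 mm tall; stands upright; origin: centre of its underside
- round_spool_b: bystander: a second round-flanged wooden spool, same as round_spool_a
- hoop: bystander: flat wooden embroidery hoop, 150 mm across, 12 mm high; origin: centre of its underside
- tin: bystander: round aluminium pin tin, 60 mm across, 45 mm high; origin: centre of its underside
- shears: bystander: fabric shears lying flat, about 190 mm long; origin: at the pivot, on the table
- phone: bystander: black phone lying flat, 150 x 74 x 9 mm; origin: centre of its underside
- mug: bystander: white mug, 80 mm across, 90 mm high; origin: centre of its underside
- case: bystander: brown spectacle case, 160 x 60 x 38 mm; origin: centre of its underside
Not all that is in view belongs to the job. What is shaped like the spool but green is not meant.

How it is judged:
By the outcome, as a careful person would: the job done as asked, in the order asked, and still so for the second after the job is handed in, while the arm keeps its last pose, push and grip.
It also fails if it takes over 48 s, if anything falls off the work surface, if the arm or the gripper's body presses on something with over 40 N, if the wrist force passes 120 N, or if a joint passes its speed limit or range.

## Robot

A 6-joint arm with a two-finger parallel gripper is mounted at the origin on the work surface. World frame = base frame: x ahead of the robot, y to its left, z up, the work surface at z = 0. Lengths are in m, angles in degrees, forces in N, time in s.
With the tool pointing down it reaches from about 0.3 to 0.75 m from the base axis. Payload 8.5 kg.
Tool frame: the origin (TCP) lies on the centre line of the jaws, within the pads' length; the fingertips stand 25 mm ahead of it and the grasp point (between the pads) lies 6 mm ahead of it; z points along the fingers, y is the line along which they close (so a half turn about z gives the same grasp; the last joint's range is limited). The gripper opens to 85 mm and grips with 20 to 120 N. Pads are 22 mm wide; open, the fingers measure 114 mm over their backs; the gripper's body (76 mm by 85 mm) begins 54 mm behind the grasp point. The pads swing forward as they close: fully open they stand 13 mm farther back than shut.
Start: joints at [59.112, 21.807, 74.336, -0, 83.858, -12.336], TCP at [0.175, 0.521, 0.256] pointing down, gripper open.
Joint ranges: [-178.18, 178.18], [-50.72, 133.34], [12.68, 142.11], [-81.47, 261.47], [9.98, 163.14], [-165.26, 165.26]. Speed limits (degrees/s): [136.94, 136.94, 180, 180, 180, 180].

## Interface

Orientations are given as a 3x3 rotation matrix whose columns are the frame's x, y, z axes.
In Python, from rig import telemetry, optics, env gives the robot as it stands.
- The arm moves only by the tool send_rows, never from a script. Its argument "deltas" is a list that holds one entry, the list of rows, each a list of 7 numbers: the shift along the tool's x, y, z in m, then the turn, a rotation vector about the tool's x, y, z in rad, then the opening, from -1 (shut) to 1 (fully open), so that 0 is half open. In form: [[[x, y, z, ax, ay, az, grip], ...]]. A call has 1 to 12 rows; each row shifts and turns the commanded pose from where the row before left it, along the tool's axes as they then stand; what a row does not reach is not made up. A row lasts 1/8 s, in which the tool goes at most 62.5 mm and 10.7 degrees, less where a joint would pass 70% of its speed; a pose out of reach is approached as far as the arm can. A call is refused whole if a number of a shift passes 0.0625 or a number of a turn 0.188, either way. A call with a gripper value outside its range is refused whole. The fingers move at their own pace and stop on an object; "squeeze" is the grip in N (left out, the last holds). Time passes only in rows, so rows that do not move let the fingers close. It gives the time, the measured TCP pose, the force, the opening and the grip force at its end, in the units of the state.
- telemetry.observe(): the state, without advancing time (a new reading comes with each control period).
- optics.get_image(name): name is "scene" or "top" or "wrist"; returns a dict with "image" (384x512x3 uint8, red, green, blue), "range_z" (384x512 float32, m along the optical axis (not along the pixel's ray), 0 where there is no reading), "K" (3x3 intrinsics, pixels), "rvec" (rotation vector, rad) and "tvec" (3), from world to camera coordinates, as OpenCV has them; the wrist camera has in their place "hand_eye" (4x4, takes a point from camera to tool coordinates, whose origin is the TCP and whose axes are the flange's). Camera axes: x right, y down, z forward; pixel columns grow to the right and rows downward; lengths in m; the calibration is good to about 2 mm. A picture is of the moment at which its call begins: read the wrist's pose just before it.
- env.close_job(): hands the job in; it is judged then, once.
The state is a dict: "time_s": time; "q": joint angles; "qvel": joint speeds; "joint_efforts": joint torques, N m; "position": TCP position; "tool_rot": TCP orientation; "ft_force": force on the tool from outside, world axes, zero at the start; "wrist_torque": the same for the moment, N m; "grip_width": finger opening in m; "gripper_force": force on a finger pad.
Only numpy, scipy, OpenCV 4.12 (cv2) and the standard library are available. Lean on these libraries where they do the work, as an engineer would, in place of code of your own. Each camera call takes 0.05 s, during which the arm holds its last target. There are 200 camera calls.

## Working session

There is one attempt and no reset: what is moved stays moved. The work goes in short steps, Python scripts to look and compute and a tool call to move; the robot and the scene stay as the last step left them, time stands still between calls to the robot, and variables do not carry over. Pictures are saved under pics/ and viewed, at most 10 in all, crops included, and the job is handed in when it is done.

Besides the shell and the picture viewer there is one more tool, called as name(argument=value, ...) on one line, values as JSON. send_rows: Moves the arm, as the interface text tells. Its arguments: {"type":"object","properties":{"deltas":{"type":"array"},"squeeze":{"type":"number"}},"required":["deltas"]}

```bash
mkdir -p pics; cat > h.py <<'E'
import numpy as np, cv2, pickle
from rig import telemetry, optics, env
def shot(n):
    s=telemetry.observe(); d=optics.get_image(n); d['s']=s
    K=np.array(d['K'])
    if n=='wrist':
        T=np.eye(4);T[:3,:3]=s['tool_rot'];T[:3,3]=s['position'];C=T@np.array(d['hand_eye'])
    else:
        R=cv2.Rodrigues(np.array(d['rvec'],float))[0];C=np.eye(4);C[:3,:3]=R.T;C[:3,3]=-R.T@np.array(d['tvec']).ravel()
    d['C']=C;d['K']=K;return d
def cast(d,uv,z):
    uv=np.atleast_2d(np.array(uv,float));r=np.c_[uv,np.ones(len(uv))]@np.linalg.inv(d['K']).T@d['C'][:3,:3].T
    o=d['C'][:3,3];return o+r*((z-o[2])/r[:,2])[:,None]
def cloud(d):
    v,u=np.mgrid[:384,:512];p=np.stack([u,v,np.ones_like(u)],-1)@np.linalg.inv(d['K']).T*d['range_z'][...,None]
    return p@d['C'][:3,:3].T+d['C'][:3,3]
def proj(d,P):
    P=(np.atleast_2d(P)-d['C'][:3,3])@d['C'][:3,:3];q=P@d['K'].T;return q[:,:2]/q[:,2:]
def save(d,n,crop=None,k=1):
    im=d['image'][...,::-1]
    if crop: im=im[crop[1]:crop[3],crop[0]:crop[2]]
    cv2.imwrite('pics/'+n,cv2.resize(im,None,fx=k,fy=k,interpolation=cv2.INTER_CUBIC))
E
python3 - <<'E'
from h import *
for n in('top','scene'):
    d=shot(n);save(d,n+'1.png',k=1.5);pickle.dump(d,open(n+'.pkl','wb'))
    print(n,d['C'].round(3).tolist(),d['K'].tolist())
E
```

```text
top [[-0.016, -0.989, 0.147, 0.356], [-1.0, 0.015, -0.008, 0.002], [0.005, -0.147, -0.989, 1.022], [0.0, 0.0, 0.0, 1.0]] [[361.6785207844774, 0.0, 254.17076559263722], [0.0, 361.6785207844774, 184.64024857369273], [0.0, 0.0, 1.0]]
scene [[-0.317, 0.671, -0.67, 1.256], [0.948, 0.238, -0.21, 0.236], [0.019, -0.702, -0.712, 0.851], [0.0, 0.0, 0.0, 1.0]] [[408.121839338659, 0.0, 255.04912444045857], [0.0, 408.121839338659, 193.53546494238387], [0.0, 0.0, 1.0]]
```

View pics/top1.png

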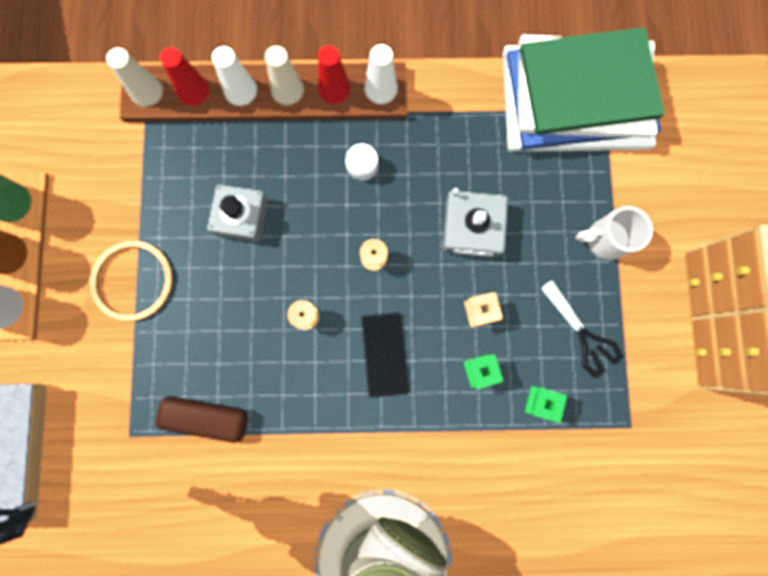

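View pics/scene1.png

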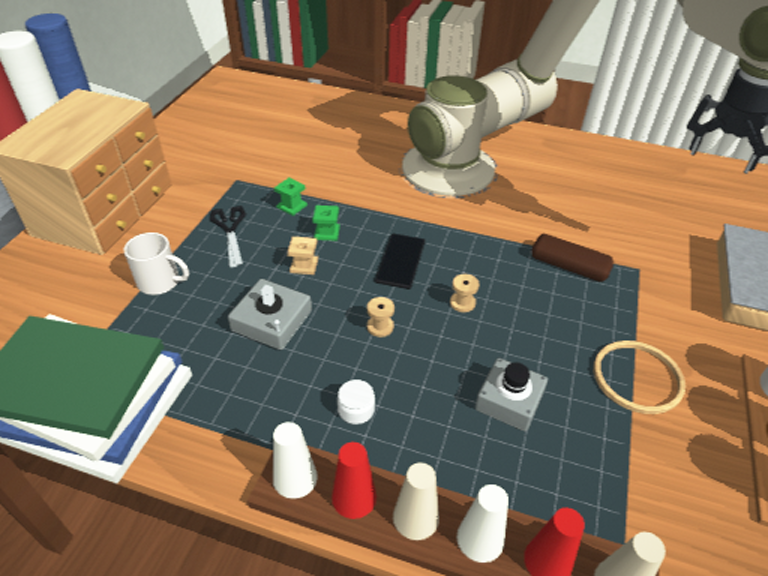

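Candidates (top view, viewed pixels): pale square spool (484,310), round spools (374,255) and (303,315), and green square ones (484,372) and (547,404). I choose the pale square-flanged one at (484,310). The winder is at (476,222) and the run key at (235,210).

```bash
python3 - <<'E'
from h import *
d=pickle.load(open('top.pkl','rb'));P=cloud(d)
save(d,'spool.png',(290,120,400,290),3.5)
def rect(c,r,lo,hi,n,pale=False):
    z0=np.array(cast(d,[np.array(c)/1.5],(lo+hi)/2)[0]); 
    m=(abs(P[...,:2]-z0[:2]).max(-1)<r)&(P[...,2]>lo)&(P[...,2]<hi)
    hsv=cv2.cvtColor(d['image'],cv2.COLOR_RGB2HSV)
    if pale: m&=(hsv[...,0]<30)&(hsv[...,1]>40)
    k,l,st,ce=cv2.connectedComponentsWithStats(m.astype(np.uint8)); i=1+st[1:,4].argmax(); q=P[l==i]
    b=cv2.minAreaRect((q[:,:2]).astype(np.float32)); print(n,z0.round(3),len(q),np.round(b[0],4),np.round(b[1],4),round(b[2],1),'z',np.median(q[:,2]).round(4), 'mean',q[:,:2].mean(0).round(4))
rect((484,310),.05,.045,.07,'spool',True)
rect((476,222),.09,.04,.058,'winder')
rect((478,218),.05,.085,.11,'spindle')
rect((235,210),.08,.035,.058,'key')
rect((233,206),.05,.072,.1,'plunger')
for c in((374,255),(303,315),(484,372)):rect(c,.05,.045,.07,'x')
E
```

```text
spool [ 0.437 -0.188  0.057] 230 [ 0.441  -0.1902] [0.0479 0.0488] 12.4 z 0.0562 mean [ 0.4453 -0.1882]
winder [ 0.6   -0.182  0.049] 1437 [ 0.603  -0.1831] [0.1104 0.111 ] 83.4 z 0.0506 mean [ 0.6004 -0.1817]
spindle [ 0.595 -0.176  0.098] 33 [ 0.6026 -0.1825] [0.013  0.0128] 81.2 z 0.0951 mean [ 0.6017 -0.1821]
key [0.63  0.263 0.046] 836 [0.6305 0.262 ] [0.0905 0.0898] 80.1 z 0.0472 mean [0.6264 0.2586]
plunger [0.627 0.256 0.086] 181 [0.6301 0.2618] [0.0372 0.0368] 2.3 z 0.0825 mean [0.6289 0.2612]
x [0.54  0.007 0.057] 245 [0.5466 0.0079] [0.0436 0.0474] 89.2 z 0.0567 mean [0.5458 0.008 ]
x [0.433 0.135 0.057] 251 [0.436  0.1375] [0.0478 0.043 ] 89.5 z 0.057 mean [0.4358 0.1372]
x [ 0.328 -0.183  0.057] 318 [ 0.33   -0.1853] [0.0482 0.049 ] 15.3 z 0.0561 mean [ 0.33   -0.1847]
```

View pics/spool.png

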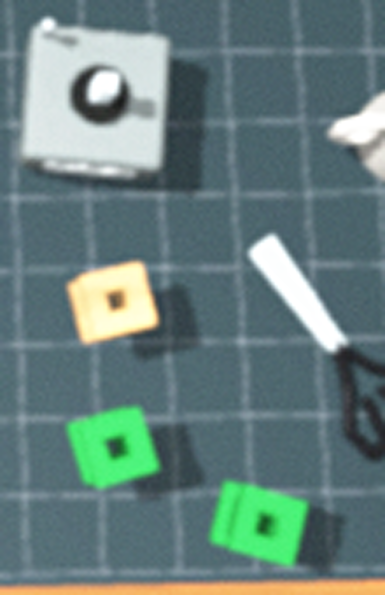

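The crop confirms it: the pale, square-flanged spool with a square bore is at crop (116,300), and the green ones are below it.

```bash
cat >> h.py <<'E'
def plan(p,yaw):
    "delta in tool axes to world p with tool y axis at angle yaw (mod 180)"
    s=telemetry.observe();R=np.array(s['tool_rot']);dp=R.T@(np.array(p)-s['position'])
    y=np.degrees(np.arctan2(R[1,1],R[0,1]));dy=(yaw-y+90)%180-90
    print('tool y yaw',y.round(2),'pos',np.round(s['position'],4),'d tool',dp.round(4),'n',np.abs(dp).max()/.0625,'az',-np.radians(dy).round(4),'zaxis',R[:,2].round(4),'q',np.round(s['q'],1),'F',np.round(s['ft_force'],2),'w',s['grip_width'],'t',s['time_s'])
E
python3 - <<'E'
from h import *
plan((.441,-.190,.20),102.4)
d=shot('wrist');print(d['hand_eye'],d['K'])
E
```

```text
tool y yaw 71.44 pos [0.1749 0.5212 0.2558] d tool [-0.4786 -0.5895  0.0564] n 9.431502238019718 az -0.5403 zaxis [-7.0e-04 -1.2e-03 -1.0e+00] q [ 59.1  21.8  74.4  -0.   83.9 -12.3] F [-0.08 -0.22 -0.22] w 0.08541135645420035 t 0.1
[[ 1.31825892e-04 -9.65339644e-01 -2.60996848e-01  6.56774494e-02]
 [ 9.99999991e-01  1.28879438e-04  2.84044032e-05  1.16286614e-04]
 [ 6.21723075e-06 -2.60996850e-01  9.65339652e-01 -1.17622428e-01]
 [ 0.00000000e+00  0.00000000e+00  0.00000000e+00  1.00000000e+00]] [[326.35677628   0.         252.5692586 ]
 [  0.         326.35677628 189.34757892]
 [  0.           0.           1.        ]]
```

send_rows(deltas=[[[-0.0319,-0.0393,0.0038,0,0,0,1],[-0.0319,-0.0393,0.0038,0,0,0,1],[-0.0319,-0.0393,0.0038,0,0,0,1],[-0.0319,-0.0393,0.0038,0,0,0,1],[-0.0319,-0.0393,0.0038,0,0,0,1],[-0.0319,-0.0393,0.0038,0,0,0,1],[-0.0319,-0.0393,0.0038,0,0,0,1],[-0.0319,-0.0393,0.0038,0,0,0,1],[-0.0319,-0.0393,0.0038,0,0,0,1],[-0.0319,-0.0393,0.0038,0,0,0,1],[-0.0319,-0.0393,0.0038,0,0,0,1],[-0.0319,-0.0393,0.0038,0,0,0,1]]])

```text
time_s: 1.65
position: [0.3881, -0.0492, 0.2106]
tool_rot: [[-0.948, 0.319, 0.0], [0.319, 0.948, 0.0], [-0.0, 0.0, -1.0]]
ft_force: [0.6, 1.3, 1.5]
grip_width: 0.0853
gripper_force: 0.0
```

send_rows(deltas=[[[-0.0319,-0.0393,0.0038,0,0,-0.135,1],[0,0,0,0,0,-0.135,1],[0,0,0,0,0,-0.135,1],[0,0,0,0,0,-0.135,1],[-0.032,-0.039,0,0,0,0,1],[0,0,0,0,0,0,1]]])

```text
time_s: 2.4
position: [0.4468, -0.1276, 0.2065]
tool_rot: [[-0.977, -0.214, 0.0], [-0.214, 0.977, -0.0], [-0.0, -0.0, -1.0]]
ft_force: [0.1, 0.4, 0.6]
grip_width: 0.0855
gripper_force: 0.0
```

```bash
python3 - <<'E'
from h import *
plan((.441,-.190,.20),102.4)
d=shot('wrist');save(d,'w1.png',k=1.5)
P=cloud(d);h=cv2.cvtColor(d['image'],cv2.COLOR_RGB2HSV)
m=(h[...,0]<32)&(h[...,1]>40)&(P[...,2]>.049)&(P[...,2]<.065)&(abs(P[...,:2]-[.441,-.19]).max(-1)<.06)
k,l,st,ce=cv2.connectedComponentsWithStats(m.astype(np.uint8));i=1+st[1:,4].argmax();c,_=cv2.findContours((l==i).astype(np.uint8),cv2.RETR_EXTERNAL,cv2.CHAIN_APPROX_NONE)
q=cast(d,c[0][:,0],.056)[:,:2].astype(np.float32);print(cv2.minAreaRect(q),ce[i],st[i])
E
```

```text
tool y yaw 102.33 pos [ 0.4468 -0.1276  0.2065] d tool [ 0.019  -0.0597  0.0065] n 0.9549206303149734 az -0.0012 zaxis [ 4.e-04 -4.e-04 -1.e+00] q [ -30.6   16.    92.2   -0.    71.8 -132.9] F [0.08 0.44 0.64] w 0.08550516127256781 t 2.4
((0.4398002624511719, -0.188965305685997), (0.04773583635687828, 0.04893321916460991), 12.336729049682617) [182.14215846 157.21356374] [ 151  129   62   58 3067]
```

View pics/w1.png

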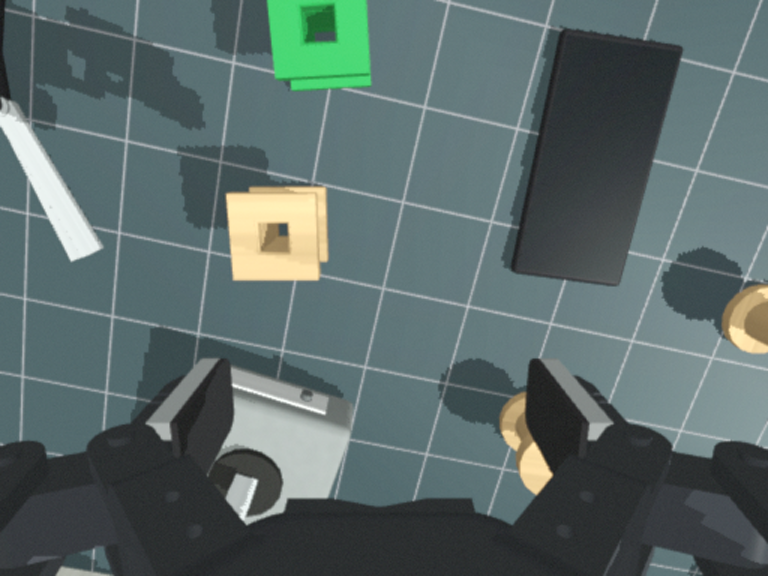

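send_rows(deltas=[[[0.0198,-0.0585,0,0,0,0,1],[0,0,0.035,0,0,0,1],[0,0,0.035,0,0,0,1],[0,0,0,0,0,0,1]]])

```text
time_s: 2.95
position: [0.437, -0.1864, 0.1355]
tool_rot: [[-0.977, -0.214, -0.004], [-0.215, 0.977, 0.003], [0.003, 0.004, -1.0]]
ft_force: [0.4, -0.1, 0.9]
grip_width: 0.0853
gripper_force: 0.0
```

```bash
python3 - <<'E'
from h import *
plan((.44,-.189,.055),102.35)
d=shot('wrist')
P=cloud(d);h=cv2.cvtColor(d['image'],cv2.COLOR_RGB2HSV)
m=(h[...,0]<32)&(h[...,1]>40)&(P[...,2]>.049)&(P[...,2]<.065)&(abs(P[...,:2]-[.441,-.19]).max(-1)<.06)
k,l,st,ce=cv2.connectedComponentsWithStats(m.astype(np.uint8));i=1+st[1:,4].argmax();c,_=cv2.findContours((l==i).astype(np.uint8),cv2.RETR_EXTERNAL,cv2.CHAIN_APPROX_NONE)
q=cast(d,c[0][:,0],.056)[:,:2].astype(np.float32);print(cv2.minAreaRect(q),ce[i],st[i])
E
```

```text
tool y yaw 102.39 pos [ 0.437  -0.1864  0.1355] d tool [-0.0026 -0.0035  0.0805] n 1.287999022465861 az 0.0006 zaxis [-0.0042  0.0033 -1.    ] q [ -37.4   22.3   96.5    0.    61.5 -139.8] F [ 0.44 -0.11  0.9 ] w 0.08525962553472828 t 2.95
((0.4389024078845978, -0.18967759609222412), (0.04959162697196007, 0.04798631742596626), 12.462119102478027) [246.36296738 209.16845664] [ 208  172   77   75 5028]
```

send_rows(deltas=[[[0,0,0.03,0,0,0,1],[0,0,0.03,0,0,0,1],[0,0,0.01,0,0,0,1],[0,0,0,0,0,0,1],[0,0,0,0,0,0,1]]])

```text
time_s: 3.62
position: [0.439, -0.1878, 0.0682]
tool_rot: [[-0.977, -0.215, 0.002], [-0.215, 0.977, -0.001], [-0.001, -0.002, -1.0]]
ft_force: [0.9, 0.1, 0.4]
grip_width: 0.0855
gripper_force: 0.0
```

send_rows(deltas=[[[0,-0.0016,0.012,0,0,0,1],[0,0,0,0,0,0,1],[0,0,0,0,0,0,0.3],[0,0,0,0,0,0,0],[0,0,0,0,0,0,-0.3],[0,0,0,0,0,0,-0.3],[0,0,0,0,0,0,-0.3],[0,0,0,0,0,0,-0.3]]], squeeze=40)

```text
time_s: 4.62
position: [0.4389, -0.1891, 0.0552]
tool_rot: [[-0.977, -0.215, 0.0], [-0.215, 0.977, -0.0], [-0.0, -0.0, -1.0]]
ft_force: [0.1, 0.9, 5.2]
grip_width: 0.0472
gripper_force: 41.2
```

send_rows(deltas=[[[0,0,-0.02,0,0,0,-0.3],[0,0,-0.035,0,0,0,-0.3],[0,0,-0.035,0,0,0,-0.3],[0,0,-0.035,0,0,0,-0.3],[0,0,0,0,0,0.083,-0.3],[0,0,0,0,0,0.083,-0.3],[0,0,0,0,0,0.083,-0.3],[0,0,0,0,0,0.083,-0.3],[0,0,0,0,0,0,-0.3],[0,0,0,0,0,0,-0.3]]])

```text
time_s: 5.88
position: [0.4387, -0.189, 0.1798]
tool_rot: [[-0.993, 0.114, -0.0], [0.114, 0.993, 0.0], [0.0, 0.0, -1.0]]
ft_force: [-0.7, -1.0, -0.4]
grip_width: 0.0473
gripper_force: 41.7
```

```bash
python3 - <<'E'
from h import *
plan((.603,-.183,.18),83.4)
d=shot('wrist');save(d,'w2.png',k=1.5)
E
```

```text
tool y yaw 83.46 pos [ 0.4387 -0.189   0.1798] d tool [-0.1626  0.0247 -0.0003] n 2.6009048794217464 az 0.001 zaxis [-3.e-04  2.e-04 -1.e+00] q [ -37.5   19.1   92.7   -0.    68.3 -121. ] F [-0.73 -0.98 -0.37] w 0.04729781006764021 t 5.875
```

View pics/w2.png

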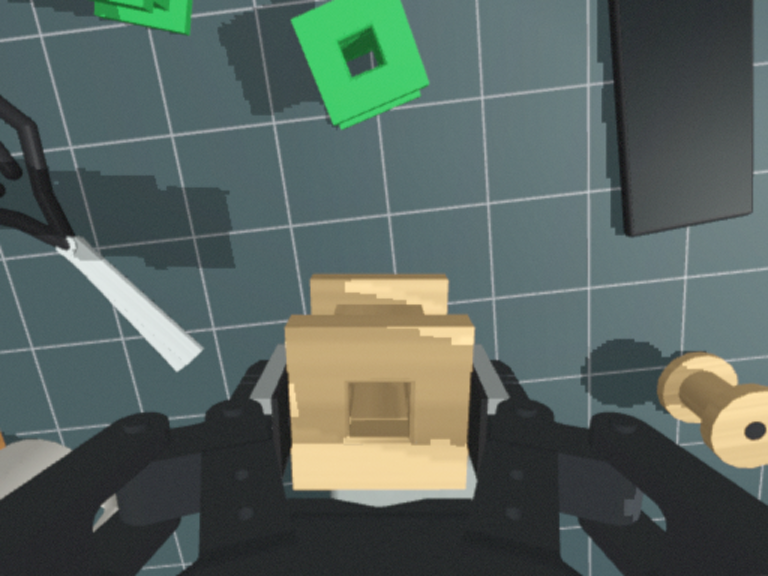

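The spool is held squarely in the jaws, with its bore at pixel (379,410). I'll pass over the spindle and look back at it with the wrist camera.

send_rows(deltas=[[[-0.043,0.006,0,0,0,0,-0.3],[-0.043,0.006,0,0,0,0,-0.3],[-0.043,0.006,0,0,0,0,-0.3],[-0.043,0.006,0,0,0,0,-0.3],[-0.043,0.006,0,0,0,0,-0.3],[-0.043,0.006,0,0,0,0,-0.3],[0,0,0,0,0,0,-0.3],[0,0,0,0,0,0,-0.3],[0,0,0,0,0,0,-0.3]]])

```text
time_s: 7.05
position: [0.6985, -0.1833, 0.1804]
tool_rot: [[-0.993, 0.116, -0.0], [0.116, 0.993, -0.0], [0.0, -0.0, -1.0]]
ft_force: [-0.1, 0.2, -0.8]
grip_width: 0.0469
gripper_force: 41.7
```

```bash
python3 - <<'E'
from h import *
plan((.603,-.183,.18),83.4)
d=shot('wrist');save(d,'w3.png',k=1.5);pickle.dump(d,open('w3.pkl','wb'))
P=cloud(d);s=d['s'];h=cv2.cvtColor(d['image'],cv2.COLOR_RGB2HSV)
R=np.array(s['tool_rot']);p=np.array(s['position'])
def rep(m,z,n):
    k,l,st,ce=cv2.connectedComponentsWithStats(m.astype(np.uint8));i=1+st[1:,4].argmax();c,_=cv2.findContours((l==i).astype(np.uint8),cv2.RETR_EXTERNAL,cv2.CHAIN_APPROX_NONE)
    q=cast(d,c[0][:,0],z);b=cv2.minAreaRect(q[:,:2].astype(np.float32));Q=P[l==i]
    print(n,np.round(b[0],4),np.round(b[1],4),round(b[2],2),'tool',(R.T@(np.r_[b[0],z]-p)).round(4),'px',ce[i].round(),st[i],'zmed',np.median(Q[:,2]).round(4),'plane',np.linalg.lstsq(np.c_[Q[:,:2]-Q[:,:2].mean(0),np.ones(len(Q))],Q[:,2],rcond=None)[0].round(4))
wood=(h[...,0]<32)&(h[...,1]>40)
rep(wood&(abs(P[...,2]-p[2])<.008)&(np.linalg.norm(P[...,:2]-p[:2],axis=-1)<.05),p[2]+.001,'spooltop')
near=abs(P[...,:2]-[.603,-.183]).max(-1)<.08
rep(near&(P[...,2]>.042)&(P[...,2]<.054),.05,'winder')
rep(near&(P[...,2]>.092)&(P[...,2]<.1),.096,'tip')
rep(near&(P[...,2]>.062)&(P[...,2]<.1)&(np.linalg.norm(P[...,:2]-[.603,-.183],axis=-1)<.03),.09,'spindle')
rep(near&(h[...,2]<70)&(P[...,2]>.053)&(P[...,2]<.06),.056,'seat')
E
```

```text
tool y yaw 83.35 pos [ 0.6985 -0.1833  0.1804] d tool [ 0.0949 -0.0108  0.0004] n 1.517982342874795 az -0.0008 zaxis [-1.e-04 -1.e-04 -1.e+00] q [ -24.1   42.7   48.7   -0.    88.6 -107.4] F [-0.1   0.24 -0.85] w 0.04685765710983591 t 7.05
spooltop [ 0.6977 -0.1828] [0.0494 0.0505] 83.36 tool [ 0.0008  0.0004 -0.001 ] px [253. 267.] [  190   210   126   116 12817] zmed 0.181 plane [ 0.0187 -0.0053  0.1806]
winder [ 0.6112 -0.1831] [0.1074 0.0911] 83.58 tool [ 0.0867 -0.0099  0.1304] px [238.  68.] [  159     0   158   136 16117] zmed 0.0499 plane [-0.0049 -0.0001  0.0498]
tip [ 0.6032 -0.1823] [0.0137 0.0133] 83.36 tool [ 0.0948 -0.01    0.0844] px [235.  48.] [223  36  25  26 581] zmed 0.095 plane [-0.036   0.0138  0.0948]
spindle [ 0.6037 -0.1826] [0.0142 0.0165] 83.36 tool [ 0.0942 -0.0103  0.0904] px [236.  51.] [223  36  25  31 739] zmed 0.0944 plane [-0.8342  0.0909  0.0918]
seat [ 0.6025 -0.1823] [0.0458 0.0458] 83.36 tool [ 0.0955 -0.0101  0.1244] px [238.  57.] [ 205   20   67   72 2845] zmed 0.0561 plane [-0.0013  0.0016  0.0561]
```

View pics/w3.png

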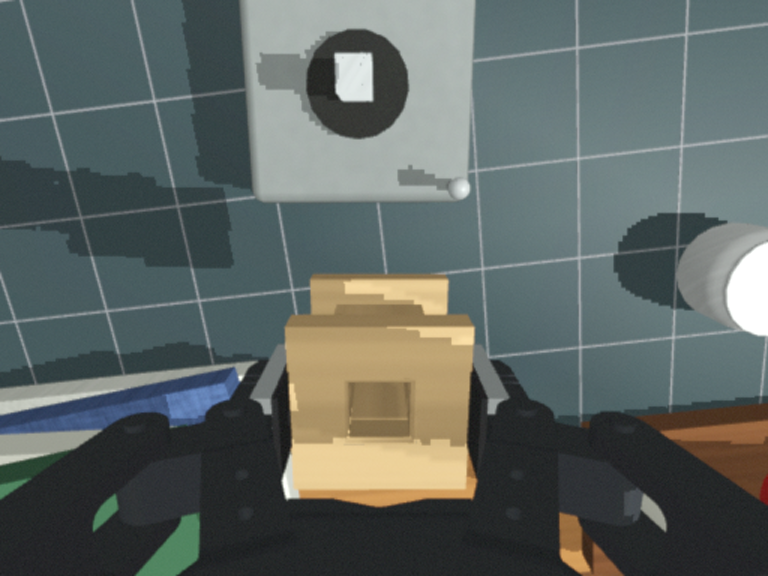

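```bash
python3 - <<'E'
from h import *
d=pickle.load(open('w3.pkl','rb'));s=d['s'];R=np.array(s['tool_rot']);p=np.array(s['position'])
f=lambda uv,z:((cast(d,uv,z)-p)@R*1000).round(1).tolist()
px=np.array([[346.5,381.5],[412.5,381.5],[413,444],[345,444],[286,326],[474,326],[467,490],[293,490]])/1.5-.2
print('bore/flange(top)',f(px,.1812))
print('lower flange top edge',f(np.array([[311,276],[447,276]])/1.5-.2,.1332),f(np.array([[311,276],[447,276]])/1.5-.2,.1252))
g=d['image'].mean(-1).astype(int);print(g[245:305,253].tolist());print(g[208:330:1,253][:20].tolist())
E
```

```text
bore/flange(top) [[7.8, -8.5, -0.8], [7.8, 8.8, -0.8], [-10.8, 9.2, -0.8], [-10.8, -9.2, -0.8], [23.2, -23.5, -0.8], [23.2, 24.0, -0.8], [-25.3, 24.5, -0.8], [-25.3, -24.0, -0.8]]
lower flange top edge [[24.1, -23.6, 47.2], [24.1, 23.6, 47.2]] [[22.1, -24.8, 55.2], [22.1, 24.7, 55.2]]
[153, 151, 150, 151, 150, 152, 152, 151, 142, 127, 109, 108, 106, 107, 108, 106, 108, 106, 107, 108, 107, 107, 109, 109, 109, 108, 107, 106, 107, 107, 109, 107, 110, 119, 129, 108, 101, 104, 102, 102, 101, 104, 102, 101, 100, 108, 134, 164, 158, 156, 173, 185, 189, 193, 194, 196, 199, 199, 198, 199]
[112, 114, 112, 111, 113, 115, 114, 115, 114, 118, 139, 146, 147, 147, 145, 147, 147, 148, 148, 150]
```

send_rows(deltas=[[[0.0318,-0.0034,0,0,0,0,-0.3],[0.0318,-0.0034,0,0,0,0,-0.3],[0.0317,-0.0034,0,0,0,0,-0.3],[0,0,0,0,0,0,-0.3],[0,0,0.012,0,0,0,-0.3],[0,0,0.012,0,0,0,-0.3],[0,0,0,0,0,0,-0.3],[0,0,0,0,0,0,-0.3]]])

```text
time_s: 8.1
position: [0.6037, -0.1823, 0.1557]
tool_rot: [[-0.993, 0.115, -0.0], [0.115, 0.993, 0.0], [0.0, 0.0, -1.0]]
ft_force: [0.0, -0.2, 0.1]
grip_width: 0.0471
gripper_force: 41.7
```

```bash
python3 - <<'E'
from h import *
plan((.6028,-.1824,.1112),83.36)
d=shot('scene');c=proj(d,[[.603,-.183,.1]])[0].astype(int);save(d,'s2.png',(c[0]-50,c[1]-45,c[0]+50,c[1]+45),6)
E
```

```text
tool y yaw 83.38 pos [ 0.6037 -0.1823  0.1557] d tool [ 0.0008 -0.0002  0.0445] n 0.7119749085925986 az 0.0003 zaxis [-1.e-04  1.e-04 -1.e+00] q [ -27.5   34.5   69.5   -0.    76.  -110.9] F [ 0.01 -0.24  0.15] w 0.04710853958182242 t 8.1
```

View pics/s2.png

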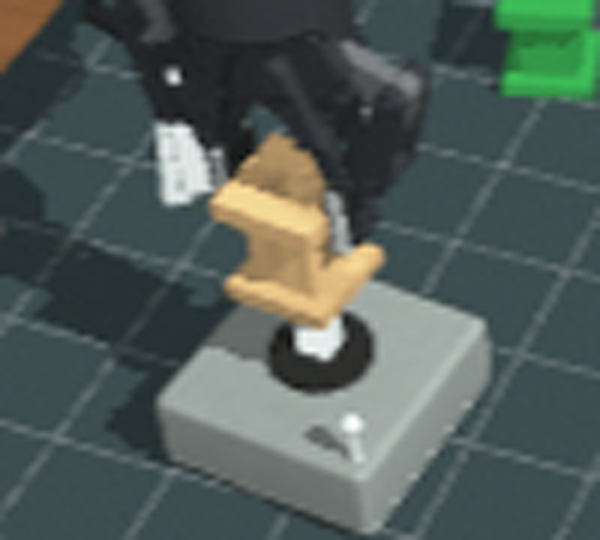

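The spool hangs just above the spindle, about centred on it. The seat is at crop (320,350).

send_rows(deltas=[[[0.0008,0,0.004,0,0,0,-0.3],[0,0,0.004,0,0,0,-0.3],[0,0,0.004,0,0,0,-0.3],[0,0,0.003,0,0,0,-0.3],[0,0,0,0,0,0,-0.3],[0,0,0,0,0,0,-0.3]]])

```text
time_s: 8.9
position: [0.6026, -0.1822, 0.141]
tool_rot: [[-0.993, 0.116, 0.0], [0.116, 0.993, -0.0], [-0.0, -0.0, -1.0]]
ft_force: [-0.3, -0.0, -0.3]
grip_width: 0.0474
gripper_force: 41.7
```

send_rows(deltas=[[[0,0,0.006,0,0,0,-0.3],[0,0,0.006,0,0,0,-0.3],[0,0,0.006,0,0,0,-0.3],[0,0,0.006,0,0,0,-0.3],[0,0,0.003,0,0,0,-0.3],[0,0,0,0,0,0,-0.3],[0,0,0,0,0,0,-0.3]]])

```text
time_s: 9.78
position: [0.6026, -0.1821, 0.1141]
tool_rot: [[-0.993, 0.116, 0.0], [0.116, 0.993, -0.0], [-0.0, -0.0, -1.0]]
ft_force: [-0.9, 0.6, -0.3]
grip_width: 0.0472
gripper_force: 41.7
```

send_rows(deltas=[[[0,0,0.001,0,0,0,-0.3],[0,0,0.001,0,0,0,-0.3],[0,0,0.001,0,0,0,-0.3],[0,0,0,0,0,0,-0.3],[0,0,0,0,0,0,-0.3]]])

```text
time_s: 10.4
position: [0.6026, -0.1822, 0.1113]
tool_rot: [[-0.993, 0.116, 0.0], [0.116, 0.993, -0.0], [-0.0, -0.0, -1.0]]
ft_force: [-2.0, 0.1, 4.1]
grip_width: 0.0476
gripper_force: 42.2
```

send_rows(deltas=[[[0,0,0,0,0,0,0.2],[0,0,0,0,0,0,0.4],[0,0,0,0,0,0,0.7],[0,0,0,0,0,0,0.7],[0,0,-0.02,0,0,0,0.7],[0,0,-0.04,0,0,0,0.7],[0,0,-0.04,0,0,0,0.7],[0,0,0,0,0,0,0.7],[0,0,0,0,0,0,0.7]]])

```text
time_s: 11.52
position: [0.6022, -0.182, 0.2101]
tool_rot: [[-0.993, 0.116, -0.001], [0.116, 0.993, 0.001], [0.001, 0.0, -1.0]]
ft_force: [-0.2, -1.3, -0.1]
grip_width: 0.0722
gripper_force: 0.0
```

```bash
python3 - <<'E'
from h import *
plan((.630,.2618,.16),90)
d=shot('scene');P=cloud(d);c=proj(d,[[.603,-.183,.1]])[0].astype(int);save(d,'s3.png',(c[0]-50,c[1]-45,c[0]+50,c[1]+45),6)
for n in('scene','top','wrist'):
    e=shot(n);P=cloud(e);h=cv2.cvtColor(e['image'],cv2.COLOR_RGB2HSV)
    m=(h[...,0]<32)&(h[...,1]>40)&(np.linalg.norm(P[...,:2]-[.603,-.182],axis=-1)<.04)&(P[...,2]>.104)&(P[...,2]<.13)
    Q=P[m]
    if len(Q)>10:print(n,len(Q),np.percentile(Q[:,2],[10,50,90]).round(4),cv2.minAreaRect(Q[:,:2].astype(np.float32)))
    for z,lo,hi,nm,ctr in((.052,.049,.058,'collar',0),(.082,.076,.09,'plunger',0)):
        m=(P[...,2]>lo)&(P[...,2]<hi)&(np.linalg.norm(P[...,:2]-[.63,.262],axis=-1)<.04)
        if m.sum()>20:
            c,_=cv2.findContours(m.astype(np.uint8),cv2.RETR_EXTERNAL,cv2.CHAIN_APPROX_NONE);c=max(c,key=cv2.contourArea)
            q=cast(e,c[:,0],z)[:,:2].astype(np.float32);print(n,nm,m.sum(),cv2.minEnclosingCircle(q),cv2.minAreaRect(q)[:2],np.median(P[m][:,2]))
E
```

```text
tool y yaw 83.37 pos [ 0.6022 -0.182   0.2101] d tool [0.0236 0.444  0.0503] n 7.103721509474719 az -0.1158 zaxis [-1.2e-03  6.0e-04 -1.0e+00] q [ -27.6   31.7   65.2   -0.    83.2 -110.9] F [-0.16 -1.28 -0.11] w 0.07220933783697223 t 11.525
scene 277 [0.1071 0.1107 0.1125] ((0.6037847995758057, -0.1799587905406952), (0.04957637935876846, 0.05053706467151642), 83.5745849609375)
scene collar 150 ((0.632891058921814, 0.2650160491466522), 0.02772878110408783) ((0.6384174823760986, 0.2641991376876831), (0.05347253754734993, 0.03905259445309639)) 0.05204551662733142
scene plunger 193 ((0.6329143047332764, 0.26583510637283325), 0.02165381610393524) ((0.6330270767211914, 0.26551276445388794), (0.037869643419981, 0.03873175010085106)) 0.08135235175775724
top collar 167 ((0.6330209970474243, 0.2592094838619232), 0.03540666401386261) ((0.6327170133590698, 0.25797152519226074), (0.05190256983041763, 0.062197890132665634)) 0.05178383544010523
top plunger 173 ((0.6293863654136658, 0.2622203528881073), 0.02063571661710739) ((0.6288242340087891, 0.26082703471183777), (0.03904858976602554, 0.037448640912771225)) 0.08331153713196882
wrist 4332 [0.111  0.112  0.1128] ((0.603589653968811, -0.18244175612926483), (0.04809524118900299, 0.04874642193317413), 83.55146789550781)
```

View pics/s3.png

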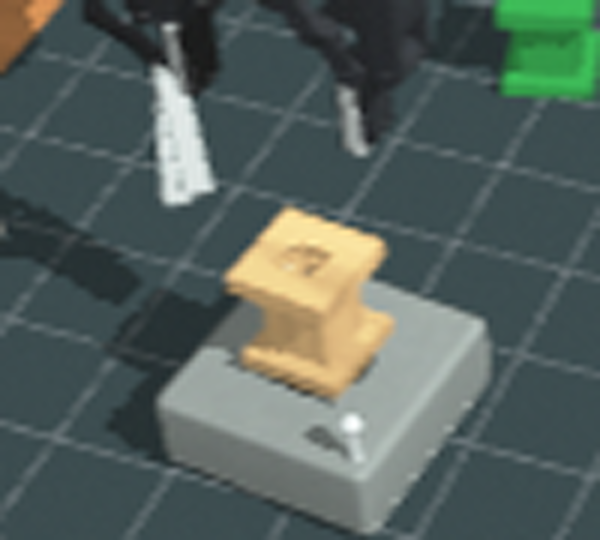

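The spool is fully seated, with its top at z 0.112, upright and released. Next, the plunger, with the fingers shut.

send_rows(deltas=[[[0.003,0.0555,0,0,0,0,0.7],[0.003,0.0555,0,0,0,0,0],[0.003,0.0555,0,0,0,0,-1],[0.003,0.0555,0,0,0,0,-1],[0.003,0.0555,0,0,0,0,-1],[0.003,0.0555,0,0,0,0,-1],[0.003,0.0555,0.02,0,0,0,-1],[0.0026,0.0555,0.02,0,0,0,-1],[0,0,0.02,0,0,0,-1],[0,0,0.02,0,0,0,-1],[0,0,0,0,0,0,-1],[0,0,0,0,0,0,-1]]])

```text
time_s: 13.22
position: [0.6307, 0.2615, 0.1316]
tool_rot: [[-0.993, 0.116, 0.001], [0.116, 0.993, 0.0], [-0.001, 0.0, -1.0]]
ft_force: [-0.5, 0.2, 0.7]
grip_width: 0.0
gripper_force: 0.0
```

```bash
python3 - <<'E'
from h import *
plan((.630,.262,.11),83.4)
d=shot('wrist');save(d,'w4.png',k=1.2);P=cloud(d)
m=(P[...,2]>.077)&(P[...,2]<.087)&(np.linalg.norm(P[...,:2]-[.63,.262],axis=-1)<.035)
print(m.sum(),np.median(P[m][:,2]),cv2.minAreaRect(P[m][:,:2].astype(np.float32)))
E
```

```text
tool y yaw 83.35 pos [0.6307 0.2615 0.1316] d tool [0.0008 0.0004 0.0216] n 0.34534828284757346 az -0.0008 zaxis [ 8.e-04  2.e-04 -1.e+00] q [ 12.6  40.7  61.2   0.   78.1 -70.7] F [-0.48  0.15  0.68] w 8.415778439422714e-06 t 13.225
2720 0.08185330422171784 ((0.6247144341468811, 0.26470184326171875), (0.03910704329609871, 0.0292731374502182), 78.55457305908203)
```

View pics/w4.png

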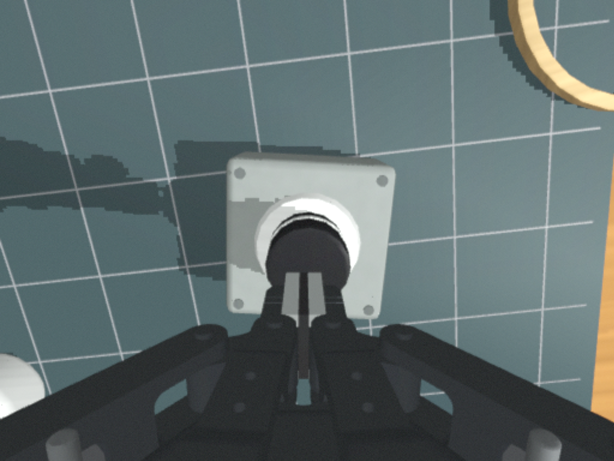

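The shut fingertips, at pixel (303,280), are over the plunger's top. I'll shift 2 mm and press in steps.

send_rows(deltas=[[[0.001,0.002,0.01,0,0,0,-1],[0,0,0.01,0,0,0,-1],[0,0,0.003,0,0,0,-1],[0,0,0.002,0,0,0,-1],[0,0,0.002,0,0,0,-1],[0,0,0,0,0,0,-1],[0,0,0,0,0,0,-1]]])

```text
time_s: 14.15
position: [0.6296, 0.2637, 0.1042]
tool_rot: [[-0.993, 0.116, 0.0], [0.116, 0.993, 0.0], [-0.0, 0.0, -1.0]]
ft_force: [-2.0, 0.1, 4.2]
grip_width: -0.0002
gripper_force: 1.9
```

send_rows(deltas=[[[0,0,0.003,0,0,0,-1],[0,0,0.003,0,0,0,-1],[0,0,0.003,0,0,0,-1],[0,0,0,0,0,0,-1],[0,0,0,0,0,0,-1],[0,0,0,0,0,0,-1],[0,0,0,0,0,0,-1]]])

```text
time_s: 15.02
position: [0.6298, 0.2638, 0.0954]
tool_rot: [[-0.993, 0.115, 0.001], [0.115, 0.993, 0.0], [-0.001, 0.0, -1.0]]
ft_force: [-3.0, -0.5, 6.4]
grip_width: -0.0004
gripper_force: 3.6
```

```bash
python3 - <<'E'
from h import *
plan((.630,.262,.095),83.4)
for n in('wrist','scene'):
    d=shot(n);P=cloud(d);g=d['image'].mean(-1)
    m=(P[...,2]>.06)&(P[...,2]<.08)&(np.linalg.norm(P[...,:2]-[.63,.262],axis=-1)<.022)
    print(n,m.sum(),np.median(P[m][:,2]),np.percentile(P[m][:,2],[10,90]))
c=proj(d,[[.63,.262,.07]])[0].astype(int);save(d,'s4.png',(c[0]-40,c[1]-40,c[0]+40,c[1]+35),7)
e=shot('top');P=cloud(e);h=cv2.cvtColor(e['image'],cv2.COLOR_RGB2HSV);m=(P[...,2]>.1)&(P[...,2]<.125)&(np.linalg.norm(P[...,:2]-[.603,-.182],axis=-1)<.05);print(np.median(P[m],0),m.sum())
E
```

```text
tool y yaw 83.37 pos [0.6298 0.2638 0.0954] d tool [-0.0004 -0.0017  0.0004] n 0.027504276500445807 az -0.0006 zaxis [ 9.e-04  2.e-04 -1.e+00] q [ 12.8  42.7  63.5  -0.   73.7 -70.6] F [-3.01 -0.54  6.37] w -0.0003585086798003521 t 15.025
wrist 2615 0.06997857095416274 [0.06632105 0.07132553]
scene 130 0.06920282015118279 [0.06453199 0.07506206]
[ 0.6032695  -0.18244602  0.11247969] 334
```

View pics/s4.png

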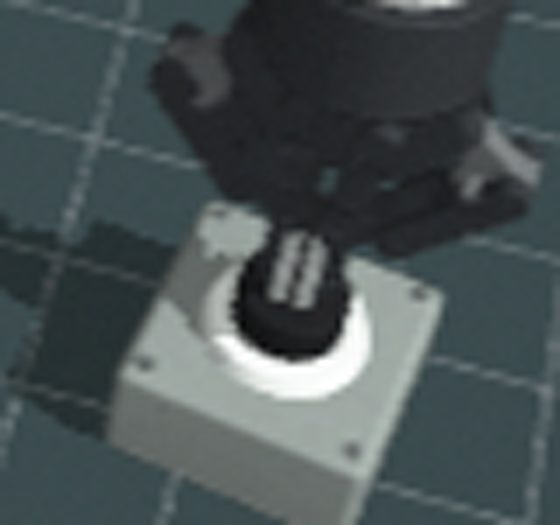

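The plunger's top reads 0.070, so it is pressed 12 mm. The spool is still on its seat.

```bash
python3 -c "
from rig import env
print(env.close_job())"
```

```text
the job is handed in; nothing more can be done
None
```

The spool is seated upright on the spindle and released, the plunger is held about 12 mm down, and the job was handed in at about 15 s; the judge's verdict was not shown.

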